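# Close the toe stop of a shoe length gauge with its feed knob

## Robot

A 6-joint arm with a two-finger parallel gripper is mounted at the origin on the work surface. World frame = base frame: x ahead of the robot, y to its left, z up, the work surface at z = 0. Lengths are in m, angles in rad, forces in N, time in s.
With the tool pointing down it reaches from about 0.375 to 0.825 m from the base axis. Payload 5.5 kg.
Tool frame: the origin (TCP) lies midway between the tips of the shut fingers; the grasp point (between the pads) lies 19 mm behind it; z points along the fingers, y is the direction in which the jaws open and shut (so a half turn about z gives the same grasp; the last joint's range is limited). The gripper opens to 85 mm and grips with 20 to 120 N. Pads are 22 mm wide; open, the fingers measure 114 mm over their backs; the gripper's body (76 mm by 85 mm) begins 54 mm behind the grasp point. The pads swing forward as they close: fully open they stand 13 mm farther back than shut.
Start: joints at [1.14, 0.314, -0.047, 1.21, 0, 1.571], TCP at [0.251, 0.545, 0.231] pointing down, gripper open.
Joint ranges: [-2.67, 2.67], [-0.69, 1.73], [-1.03, 1.25], [-2.08, 2.16], [-1.42, 1.45], [-3.14, 3.14]. Speed limits (rad/s): [2.39, 2.39, 3.01, 3.14, 3.14, 3.14].

## Interface

Orientations are given as a unit quaternion [x, y, z, w].
In Python, from workcell import r, fingers, read_camera, get_calibration gives the robot as it stands. Calls block until the motion is done:
- r.move_to(position, orientation): joint-space move of the TCP to a pose.
- r.move_straight(position, rate=0.15, rotation=None, contact_N=None): straight line of the TCP; rotation=None keeps the orientation; rate is the mean speed in m/s. With contact_N (N) it stops when the force on the tool has changed by that much, and returns True; else False.
- r.movej(angles): joint-space move.
- fingers.grip(opening): finger opening in m; the grip force is fixed at half the most; returns when the fingers have stopped.
- r.hold(seconds).
- r.ik(position, orientation): joint angles nearest the present ones, or None.
- read_camera(name): name is "scene" or "top" or "wrist"; returns the picture (480x640x3 uint8, blue, green, red); there is no depth.
- get_calibration(name): a dict with "intrinsics" (3x3 intrinsics, pixels), "world_from_camera" (4x4, takes a point from camera to world coordinates). Camera axes: x right, y down, z forward; pixel columns grow to the right and rows downward; lengths in m; the calibration is good to about 2 mm. A picture is of the moment at which its call begins: read the wrist's pose just before it. get_calibration takes no time and is no camera call; for the wrist camera it gives the pose at the moment of the call.
A pose or a line that the arm cannot do raises r.IKError and nothing moves.
- r.finish_job(): hands the job in, once; it reports no verdict.
Readings, each from a call of its own:
- r.get_time_s(): time.
- r.get_joints(): joint angles.
- r.get_joint_vel(): joint speeds.
- r.get_joint_efforts(): joint torques, N m.
- r.get_tool_pos(): TCP position.
- r.get_orientation(): TCP orientation.
- r.get_force(): force on the tool from outside, world axes, zero at the start.
- r.get_ft_torque(): the same for the moment, N m.
- r.get_grip_width(): finger opening in m.
Only numpy, scipy, OpenCV 4.12 (cv2) and the standard library are available. Lean on these libraries where they do the work, as an engineer would, in place of code of your own. Each camera call takes 0.05 s, during which the arm holds its last target. There are 200 camera calls.

## Task

A finished shoe lies in the length gauge with its heel against the heel stop. Turn the feed knob on the gauge's carriage clockwise, following the carriage as it travels, until the toe pad rests gently against the tip of the shoe; then let go. Do not squeeze the shoe hard or shift it.

Things in the scene. Friction and masses are not known exactly. Their poses are not given: they have to be found in the camera images.
- feed_knob: Black bar knob, axis upright, on top of the carriage. Origin on its axis at its underside, 76 mm above the table, z up. On a 56 mm metal disc, 10 mm tall, a grip bar 52 mm long, 14 mm thick, 9 to 49 mm above the origin; x axis along the bar. Pinch the bar across its thickness about 36 mm above the origin. Takes 0.25 N m to turn; stays where left. 0.5 to 1.45 rad clockwise is needed, one grasp.
- carriage: Grey box 95 x 95 mm, top 72 mm above the table, that bears knob and pad. Origin: a point on the table under the knob's axis; x axis points away from the shoe. A rack drives it: each radian the knob turns clockwise (seen from above) moves carriage, knob and pad together 30 mm along -x, straight to the shoe, so the hand must travel along. It starts 0 to 8 mm from its back end; travel 57 mm.
- toe_pad: Upright black rubber pad 64 mm wide, 44 mm tall, on two pins before the carriage. Origin: centre of its face towards the shoe, 52 mm above the table; x axis points away from the shoe, to the carriage. The pad is sprung (0.4 N per mm) and yields up to 12 mm towards the carriage. Its free face is 85 mm from the knob's axis.
- shoe: Black lace-up shoe, 285 long, 102 wide, 103 mm tall, loose, about 0.4 kg, on the gauge's plywood bed (22 mm above the table), heel at the steel heel stop. Origin: foremost tip of the toe, at the underside of the sole; x axis points out of the toe to the pad, z up. The pad's position along this x is the gap: 14 to 38 mm at the start. Like shoes stand beside the gauge and play no part.

How it is judged:
On the way:
1. the gripper is on the feed knob while the toe pad comes within 12 mm of the shoe's tip (contact force between the fingers and feed_knob above 2 N and x of toe_pad in the frame of shoe below 0.012 m), for 0.2 s.
At the end, for the whole second after the job is handed in: The toe pad stands at the tip of the shoe, touching it or at most 6 mm short of it; the shoe still lies flat (within about 8 degrees) in the gauge, its tip within 15 mm of where it was; everything is at rest (x of toe_pad in the frame of shoe between -0.006 and 0.006 m and distance of shoe from where it was at the start of the episode below 0.015 m and angle between shoe's own z axis and vertical below 0.15 rad and linear speed of each of toe_pad, shoe below 0.01 m/s).
It fails at once if the shoe is squeezed hard by the toe pad (over 30 N) (contact force between toe_pad and shoe above 30 N).
It also fails if it takes over 32 s, if anything falls off the work surface, if the arm or the gripper's body presses on something with over 40 N, if the wrist force passes 120 N, or if a joint passes its speed limit or range.

## Working session

There is one attempt and no reset: what is moved stays moved. The work goes in short steps, each a Python script; the robot and the scene stay as the last script left them, time stands still between calls to the robot, and variables do not carry over. Pictures are saved under pics/ and viewed, about 8 in all and at most 12, crops included, and the job is handed in when it is done.

```bash
mkdir -p pics; cat > h.py <<'E'
import numpy as np, cv2
from workcell import r, fingers, read_camera, get_calibration
def px2w(name,uv,z,cal=None):
    c=cal or get_calibration(name); K=np.array(c["intrinsics"]);T=np.array(c["world_from_camera"])
    d=T[:3,:3]@np.linalg.inv(K)@np.array([uv[0],uv[1],1.]); o=T[:3,3]
    return o+d*(z-o[2])/d[2]
def w2px(name,p,cal=None):
    c=cal or get_calibration(name); K=np.array(c["intrinsics"]);T=np.linalg.inv(np.array(c["world_from_camera"]))
    q=K@(T[:3,:3]@np.array(p)+T[:3,3]); return q[:2]/q[2]
E
python3 - <<'E'
from h import *
for n in("top","scene"):
    cv2.imwrite(f"pics/{n}0.png",read_camera(n)); c=get_calibration(n); print(n,np.round(c["world_from_camera"],3).tolist(),np.round(c["intrinsics"],1).tolist())
print(r.get_orientation(),r.get_time_s())
E
```

```text
top [[0.017, -0.988, 0.151, 0.464], [-1.0, -0.02, -0.02, 0.003], [0.023, -0.15, -0.988, 0.73], [0.0, 0.0, 0.0, 1.0]] [[584.8, 0.0, 319.8], [0.0, 584.8, 242.8], [0.0, 0.0, 1.0]]
scene [[-0.561, 0.55, -0.619, 0.99], [0.827, 0.354, -0.436, 0.276], [-0.021, -0.757, -0.653, 0.513], [0.0, 0.0, 0.0, 1.0]] [[438.5, 0.0, 320.0], [0.0, 438.5, 242.2], [0.0, 0.0, 1.0]]
[ 2.13726295e-01  9.76893289e-01 -7.39665946e-04 -1.62487115e-04] 0.1
```

View pics/top0.png

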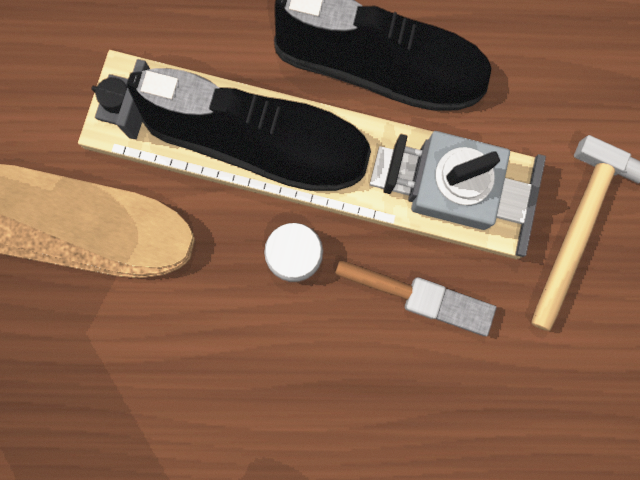

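View pics/scene0.png

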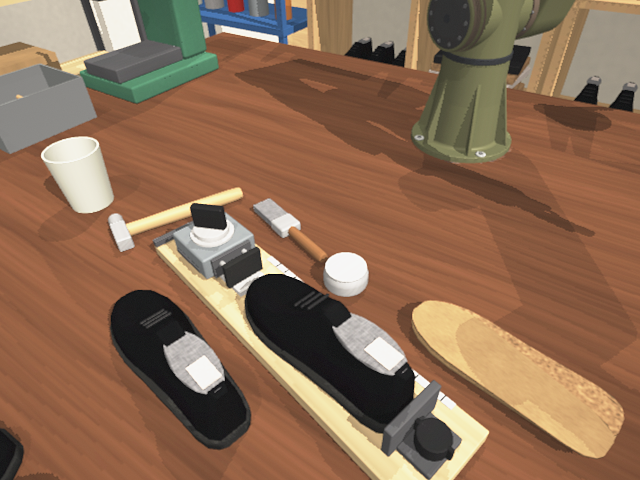

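The top view shows the gauge, with the shoe tip near (370,158), the pad near (395,165), the knob disc near (466,176) and the bar running from about (448,180) to (498,157). I'll enlarge that area.

```bash
python3 - <<'E'
import cv2
i=cv2.imread("pics/top0.png")[115:265,350:550]; cv2.imwrite("pics/top0c.png",cv2.resize(i,None,fx=4,fy=4,interpolation=cv2.INTER_CUBIC))
E
```

```text
(no output)
```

View pics/top0c.png

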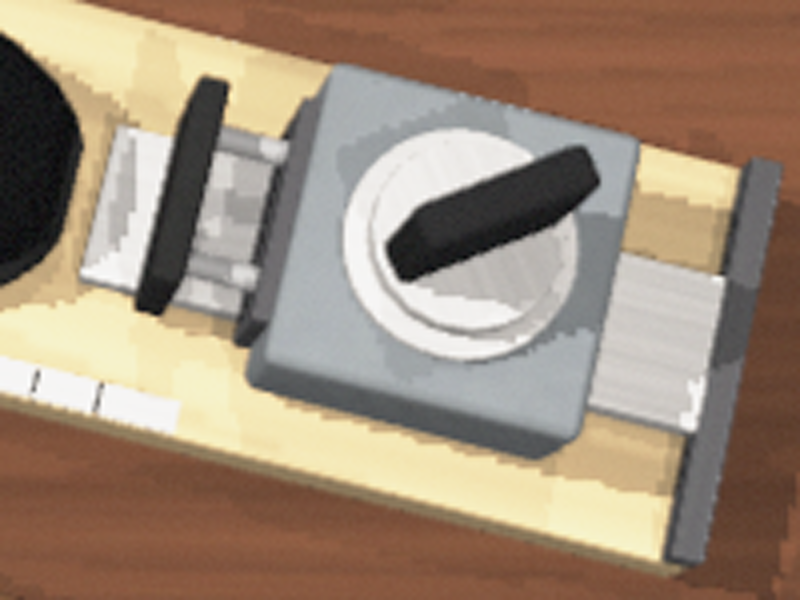

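The crop shows the carriage's top corners near (335,66), (638,142), (578,437) and (263,365). The disc is centred near (460,244), the bar's top far end is (585,147)-(600,180), the pad runs (205,78)-(140,310), and the shoe tip is (82,150).

```bash
python3 - <<'E'
from h import *
f=lambda u,v,z: px2w("top",(350+u/4,115+v/4),z)
C=[f(*p,.072) for p in((335,66),(638,142),(578,437),(263,365))]
print("carriage c",np.mean(C,0),[round(np.linalg.norm(C[i]-C[i-1]),4) for i in range(4)])
ax=(C[1]-C[0]+C[2]-C[3])[:2]; print("ax deg",np.degrees(np.arctan2(ax[1],ax[0])))
a,b=f(30,0,.022),f(740,165,.022); print("bed edge deg",np.degrees(np.arctan2(*(b-a)[[1,0]])))
print("disc",f(461,244,.084))
for n,p in dict(r1=(583,147),r2=(600,181),l1=(387,243),l2=(403,281),lt1=(412,222),lt2=(432,245)).items(): print(n,f(*p,.125), f(*p,.085))
print("pad",f(204,80,.074),f(140,305,.074),"tip",f(82,150,.04))
E
```

```text
carriage c [ 0.64413586 -0.17652151  0.072     ] [np.float64(0.0931), np.float64(0.0917), np.float64(0.0909), np.float64(0.0929)]
ax deg -102.58413686135701
bed edge deg -102.21628158711663
disc [ 0.64294087 -0.1753858   0.084     ]
r1 [ 0.65932128 -0.19775597  0.125     ] [ 0.6722567  -0.21104115  0.085     ]
r2 [ 0.64993115 -0.2020992   0.125     ] [ 0.66224586 -0.21567148  0.085     ]
l1 [ 0.63137424 -0.14412174  0.125     ] [ 0.64246227 -0.15386153  0.085     ]
l2 [ 0.62101661 -0.14825303  0.125     ] [ 0.63141997 -0.1582659   0.085     ]
lt1 [ 0.63733394 -0.15095491  0.125     ] [ 0.64881593 -0.16114638  0.085     ]
lt2 [ 0.6311048  -0.15623105  0.125     ] [ 0.64217503 -0.16677129  0.085     ]
pad [ 0.69345016 -0.10342096  0.074     ] [ 0.6254205 -0.0846291  0.074    ] tip [ 0.6820946  -0.07135825  0.04      ]
```

Knob axis is about (0.643,-0.176), and the bar is at about -65° (half-length measures 26.5 mm, as it should). The gauge x axis is at -102.4° and the gap is about 25 mm. I'll check IK over the whole turn, move above the knob and take a wrist picture.

```bash
cat >> h.py <<'E'
from scipy.spatial.transform import Rotation as R
K0=np.array([.6433,-.176]); U=np.array([np.cos(np.radians(-102.4)),np.sin(np.radians(-102.4))])
def pose(t,z,bar=-65.,half=0,k=K0):   # t: clockwise rad of knob
    q=(R.from_euler('z',np.radians(bar+180*half)-t)*R.from_euler('x',np.pi)).as_quat()
    return np.r_[k-.03*t*U,z],q
E
python3 - <<'E'
from h import *
best=None
for h in(0,1):
    for t in(0,.5,1,1.45):
        j=r.ik(*pose(t,.093,half=h)); print(h,t,None if j is None else np.round(j,2))
        if t==1 and j is not None and (best is None or abs(j[5])<best[1]): best=(h,abs(j[5]))
h=best[0]; r.move_to(*pose(0,.19,half=h)); print("half",h,r.get_tool_pos(),r.get_joints(),r.get_time_s())
c=get_calibration("wrist"); i=read_camera("wrist"); cv2.imwrite("pics/w1.png",i)
print(np.round(c["world_from_camera"],3).tolist())
d=np.array([np.cos(np.radians(-65)),np.sin(np.radians(-65))])
for s in(-.026,0,.026): print(w2px("wrist",np.r_[K0+s*d,.125],c))
E
```

```text
0 0 [-0.27  0.52 -0.07  0.99  0.   -2.27]
0 0.5 [-0.24  0.52 -0.07  0.99  0.   -1.75]
0 1 [-0.22  0.52 -0.07  0.98  0.   -1.23]
0 1.45 [-0.2   0.52 -0.07  0.98  0.   -0.76]
1 0 [-0.27  0.52 -0.07  0.99  0.    0.87]
1 0.5 [-0.24  0.52 -0.07  0.99  0.    1.39]
1 1 [-0.22  0.52 -0.07  0.98  0.    1.91]
1 1.45 [-0.2   0.52 -0.07  0.98  0.    2.38]
half 0 [ 0.64342349 -0.17547612  0.19004858] [-2.66314909e-01  4.57674012e-01  6.73897009e-02  1.18047524e+00
  1.35480970e-04 -2.27399378e+00] 3.3083
[[-0.906, -0.404, -0.124, 0.675], [-0.423, 0.867, 0.264, -0.241], [0.001, 0.292, -0.957, 0.332], [0.0, 0.0, 0.0, 1.0]]
[315.13618162 297.21916926]
[315.20227952 256.4913718 ]
[315.27310648 212.84964688]
```

View pics/w1.png

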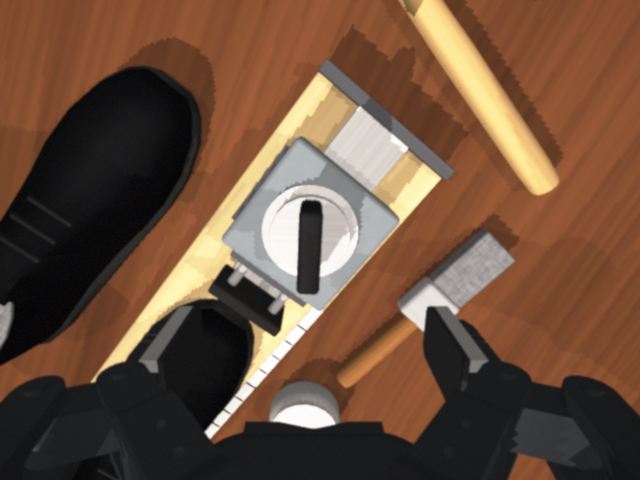

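The wrist picture shows the bar's top face from (310,212) to (308,293), against a prediction of (315,213)-(315,297). That is about 1.5 mm off, within what the grip takes. I'll correct slightly, descend, grip, turn 0.55 rad and look.

```bash
sed -i 's/^K0=np.array(\[.6433,-.176\])/K0=np.array([.6445,-.1762])/; s/bar=-65\./bar=-66./' h.py
cat >> h.py <<'E'
def turn(t0,t1,n):
    for t in np.linspace(t0,t1,n+1)[1:]:
        p,q=pose(t,.093); r.move_straight(p,rate=.015,rotation=q)
        print(round(t,2),"F",np.round(r.get_force(),1),"M",np.round(r.get_ft_torque(),2),"w",round(r.get_grip_width(),4),"t",r.get_time_s())
E
python3 - <<'E'
from h import *
p,q=pose(0,.093)
print(r.move_straight(p,rate=.1,rotation=q,contact_N=12),r.get_tool_pos(),r.get_force())
if r.get_tool_pos()[2]<.097:
    fingers.grip(0.004); print("w",r.get_grip_width(),r.get_force(),r.get_ft_torque())
    if r.get_grip_width()>.01:
        turn(0,.55,3)
        for n in("top","wrist"): cv2.imwrite(f"pics/{n}2.png",read_camera(n))
        i=cv2.imread("pics/top2.png")[100:250,320:520]
        a=cv2.resize(i,(400,300),interpolation=cv2.INTER_CUBIC); b=cv2.resize(cv2.imread("pics/wrist2.png"),(400,300))
        cv2.imwrite("pics/c2.png",np.hstack([a,b]))
E
```

```text
False [ 0.64510123 -0.17638075  0.09382282] [0.87534406 0.57315625 0.0688385 ]
w 0.012957118478315613 [ 5.07665956  1.5914366  -0.21440488] [ 0.21178042 -0.81091179 -0.00703447]
0.18 F [ 6.5  0.8 -1.4] M [ 0.21 -1.14 -0.03] w 0.0131 t 5.6417
0.37 F [ 7.1  1.1 -1.5] M [ 0.25 -1.34 -0.06] w 0.0136 t 6.1583
0.55 F [ 7.9  0.2 -3.3] M [ 0.28 -1.6   0.  ] w 0.0128 t 6.675
```

View pics/c2.png

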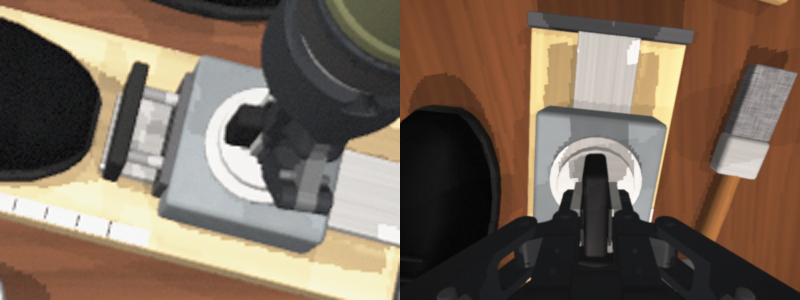

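The carriage followed (pad shifted about 14 px, roughly 16 mm, as expected) and the grip holds. The wrist camera can't see the gap, so I'll enlarge the top view around it.

```bash
python3 - <<'E'
import cv2
i=cv2.imread("pics/top2.png")[125:200,340:440]; i=cv2.convertScaleAbs(i,alpha=1.8,beta=20)
cv2.imwrite("pics/c3.png",cv2.resize(i,None,fx=8,fy=8,interpolation=cv2.INTER_CUBIC))
E
```

```text
(no output)
```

View pics/c3.png

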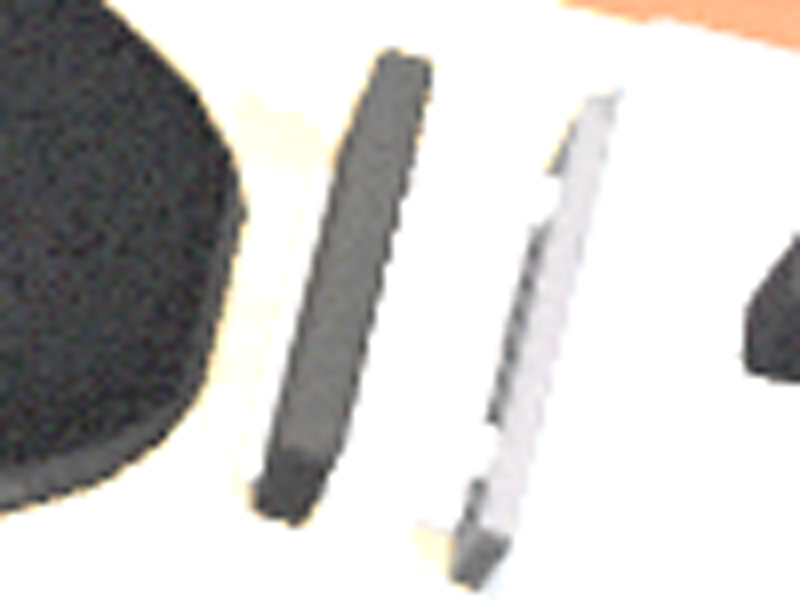

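The pad's shoe-side top edge runs (380,55)-(280,450), and the foremost sole tip is at about (245,210).

```bash
python3 - <<'E'
from h import *
f=lambda u,v,z: px2w("top",(340+(u+.5)/8-.5,125+(v+.5)/8-.5),z)
a,b=f(380,55,.074),f(280,450,.074); print("width",np.linalg.norm(a-b)); m=((a+b)/2)[:2]
for z in(.03,.04,.05):
    print(z,[round((m-f(*p,z)[:2])@U*1000,1) for p in((245,210),(237,270),(237,165),(215,350))])
print("pad by kinematics vs seen", ((pose(.55,0)[0][:2]-.085*U)-m)@U*1000)
E
```

```text
width 0.06159869210818589
0.03 [np.float64(11.8), np.float64(10.9), np.float64(14.6), np.float64(11.5)]
0.04 [np.float64(12.2), np.float64(11.3), np.float64(15.0), np.float64(11.8)]
0.05 [np.float64(12.6), np.float64(11.7), np.float64(15.3), np.float64(12.2)]
pad by kinematics vs seen -2.4032104283721094
```

Remaining gap is 9–12 mm. Turning on to 1.0 rad (13.5 mm) gives a light contact (limits: 6 mm short, 12 mm spring yield). I'll do that, then check.

```bash
python3 - <<'E'
from h import *
turn(.55,1.0,3); r.hold(.3)
i=read_camera("top"); cv2.imwrite("pics/top4.png",i); i=i[125:200,340:440]
cv2.imwrite("pics/c4.png",cv2.resize(cv2.convertScaleAbs(i,alpha=1.8,beta=20),None,fx=8,fy=8,interpolation=cv2.INTER_CUBIC))
E
```

```text
0.7 F [ 9.8  1.  -4. ] M [ 0.3  -1.68 -0.12] w 0.0133 t 7.225
0.85 F [ 9.7  1.1 -4.1] M [ 0.22 -1.93 -0.12] w 0.0129 t 7.675
1.0 F [10.1  0.4 -4.5] M [ 0.18 -2.09 -0.03] w 0.0133 t 8.125
```

View pics/c4.png

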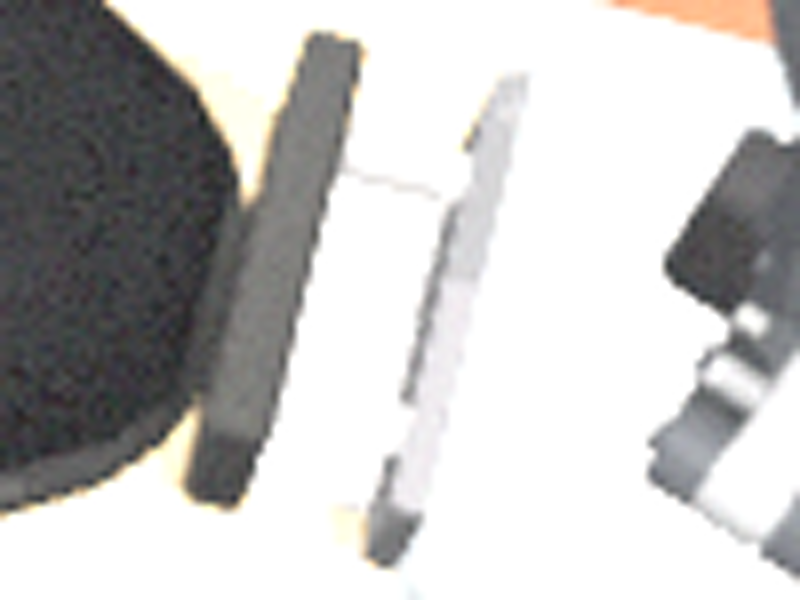

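The pad now touches the toe. The carriage moved about 93 crop px and the pad only about 75, so the spring has yielded about 2–2.5 mm (≈1 N), and the shoe's outline hasn't moved. I'll let go, rise and check.

```bash
python3 - <<'E'
from h import *
fingers.grip(.05); p=r.get_tool_pos(); r.move_straight([p[0],p[1],.22],rate=.1); r.hold(.5)
i=read_camera("top"); cv2.imwrite("pics/top5.png",i); i=i[125:200,340:440]
cv2.imwrite("pics/c5.png",cv2.resize(cv2.convertScaleAbs(i,alpha=1.8,beta=20),None,fx=8,fy=8,interpolation=cv2.INTER_CUBIC)); print(r.get_time_s(),r.get_force())
a,b=[cv2.cvtColor(cv2.imread(f"pics/top{k}.png"),cv2.COLOR_BGR2GRAY).astype(np.float32) for k in(0,5)]
for n,s in dict(shoe=np.s_[60:190,130:360]).items(): print(n,cv2.phaseCorrelate(a[s].copy(),b[s].copy()))
E
```

```text
10.8833 [-0.3641297   0.38753069  0.44714607]
shoe ((-0.023522466501873396, 0.5163710530295589), 0.9865772719442109)
```

View pics/c5.png

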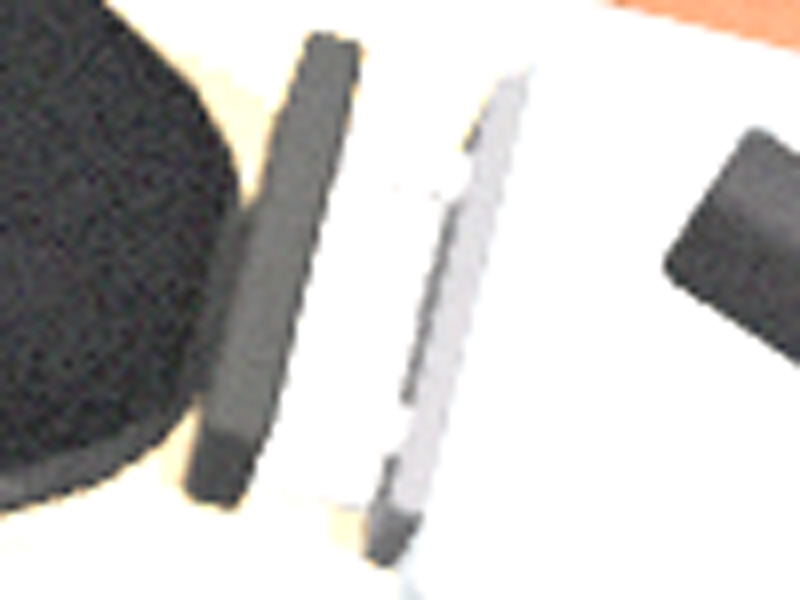

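With the hand away, the pad still rests on the toe, the carriage stayed put and the shoe hasn't moved. I'm handing in.

```bash
python3 -c "
from workcell import r
r.finish_job(); print(r.get_time_s())"
```

```text
the job is handed in; nothing more can be done
the job is handed in; nothing more can be done
```

I turned the feed knob about 1.0 rad clockwise in one grasp, following the carriage, until the toe pad touched the shoe. Then I let go, rose clear and handed the job in at about 11 s; no verdict is reported.

- **Contact:** The last top view, with the hand away, shows the pad on the toe. The carriage moved about 2–2.5 mm farther than the pad, so the spring presses with about 1 N.
- **Shoe:** Comparing the first and last pictures, the shoe shifted by about 0.5 px (roughly 0.6 mm), which is within measuring error.
- **Forces:** The highest force I read at the tool was about 11 N. I only read it between turn steps, not continuously.
- **Disagreement:** Before the last part of the turn, the camera put the remaining gap at 11–12 mm, while the knob position put it about 2.4 mm smaller. I chose the final turn so either value would give a light contact.

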